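Shut the centrifuge guard and lock it with the tongue key

TASK

Make the small centrifuge ready to run: first swing its orange-framed guard lid fully shut, then take the red-handled tongue key out of its holder and push its flat tongue straight into the slot of the yellow interlock switch until it is fully home, and let go. Do not move the bottle, the beaker or the timer.

Things in the scene. Friction and masses are not known exactly. Their poses are not given: they have to be found in the camera images.
- mini_centrifuge: white box-shaped mini centrifuge, 130 x 130 mm, 85 mm high, on a grey plinth 150 x 150 mm, fixed to the bench. Origin: centre of its underside on the bench; x points from its front to its back (away from the robot), y to its left, z up. The lid's hinge line runs along y at the rear top edge.
- lid_hinge (a point): point on the hinge line of the lid, in the middle of its width: 66 mm behind the centrifuge's centre, 85.5 mm above the bench. Fixed to the lid.
- lid_edge (a point): point on the outer (upper) face of the lid, in the middle of the opaque orange front bar (22 x 132 mm, 7 mm thick, the bar reaches 11 mm to either side of this point). In the lid's frame it lies 121 mm from the hinge line toward the free edge and 7 mm above it, so it stands 92.5 mm above the bench when shut.
- guard_lid (a joint): opening angle (rad) of the clear, orange-framed guard lid: 0 is shut (a stop); it starts part open, front edge raised, and opens to 1.3, turning about the centrifuge's +y axis. Stiff hinge: stays where left; 2 to 3 N on the front bar moves it. Can be pushed down from above on its outer face.
- interlock_switch: yellow switch head (face 52 x 34 mm) on a black body, fixed on a bracket at the centrifuge's left side. Origin: centre of the slot mouth, level with the yellow face, 118 mm above the bench. z: slot axis pointing out of the slot, leaning 35 degrees from vertical toward the centrifuge's left (+y). Slot 21 mm along x (the centrifuge's x), 7 mm along y, 31 mm deep, 3 mm chamfer at the mouth.
- key_holder: grey block 46 x 34 mm, 40 mm high over all, on a dark steel foot 70 x 56 mm, fixed to the bench, with an upright slot like the switch's (21 mm along x, 7 mm along y). Origin: centre of its underside on the bench. Behind it on the bench stands a fixed white insulated box, 276 mm tall, with its front from (x, y) = (0.55, 0.05) to (0.62, -0.29) m: keep the gripper and wrist clear of it.
- tongue_key: loose key of about 70 g, upright in the holder. Origin: underside centre of its black collar (34 x 24 x 5 mm), 40 mm above the bench; z up the handle. Steel tongue 18 (x) by 4 mm (y), 28 mm long, to -z. Red handle 30 (x) by 14 mm (y), z = 5 to 51 mm: grip across the 14 mm. Home: collar on the yellow face, origin at the switch's origin, z axes agree; either way round fits.
- bottle: bystander: clear laboratory bottle with blue cap, 56 mm wide, 106 mm tall, origin at the centre of its underside
- beaker: bystander: beaker, 50 mm wide, 68 mm tall, origin at the centre of its underside
- timer: bystander: white bench timer, 58 x 66 x 18 mm, lying on the bench, origin at the centre of its underside
There are look-alikes about, which are no part of the job. Leave any purple look-alike of the tongue_key alone.

How it is judged:
By the outcome, as a careful person would: the job done as asked, in the order asked, and still so for the second after the job is handed in, with the robot touching nothing.
It also fails if it takes over 54 s, if anything falls off the work surface, if the arm or the gripper's body presses on something with over 40 N, if the wrist force passes 120 N, or if a joint passes its speed limit or range.

ROBOT

A 7-joint arm with a two-finger parallel gripper is mounted at the origin on a cart in front of the work surface, level with it; the furniture and walls round the work are solid. World frame = base frame: x ahead of the robot, y to its left, z up, the work surface at z = 0. Lengths are in m, angles in rad, forces in N, time in s.
With the tool pointing down it reaches from about 0.4 to 0.85 m from the base axis. Payload 10.4 kg.
Tool frame: the origin (TCP) lies midway between the tips of the shut fingers; the grasp point (between the pads) lies 19 mm behind it; z points along the fingers, y is the line along which they close (so a half turn about z gives the same grasp; the last joint's range is limited). The gripper opens to 87 mm and grips with 3 to 60 N. Pads are 19 mm wide; open, the fingers measure 117 mm over their backs; the gripper's body (75 mm by 190 mm) begins 51 mm behind the grasp point.
Start: joints at [1.3, 0.332, -0.065, 1.46, 0.022, 1.35, -0.088], TCP at [0.153, -0.606, 0.223] pointing down, gripper open.
Joint ranges: [-2.6, 2.6], [-0.5, 2.12], [-1.47, 1.34], [0.16, 2.42], [-1.27, 4.41], [0.06, 2.06], [-2.6, 2.6]. Speed limits (rad/s): [2.22, 2.22, 2.79, 2.79, 3.14, 3.14, 3.14].

INTERFACE

Orientations are given as a unit quaternion [x, y, z, w].
In Python, from bench import r gives the robot as it stands.
- The arm moves only by the tool apply_moves, never from a script. Its argument "steps" is a list of rows, each a list of 7 numbers: the turn, a rotation vector about the tool's x, y, z in rad, then the shift along the tool's x, y, z in mm, then the opening, from -1 (shut) to 1 (fully open). In form: [[ax, ay, az, x, y, z, claw], ...]. A call has 1 to 20 rows; each row is the pose to reach, as a shift and turn from the pose commanded when the call began, along the tool's axes at that moment; what a row does not reach only later rows make up. A row lasts 1/12 s, in which the tool goes at most 41.7 mm and 7.16 degrees, less where a joint would pass 70% of its speed; a pose out of reach is approached as far as the arm can. A call with a gripper value outside its range is refused whole. The fingers move at their own pace and stop on an object; "force" is the grip in N (left out, the last holds). Time passes only in rows, so rows that repeat a pose let the fingers close. It gives the time, the measured TCP pose, the force, the opening and the grip force at its end, in the units of the state.
- r.read_state(): the state, without advancing time (a new reading comes with each control period).
- r.camera(name): name is "side" or "top"; returns a dict with "pixels" (420x560x3 uint8, red, green, blue), "z_map" (420x560 float32, m along the optical axis (not along the pixel's ray), 0 where there is no reading), "fovy" (degrees; the focal length in pixels is half the picture's height over the tangent of half this angle, whatever the lens; pixels are square), "cx", "cy" (the principal point, pixels), "position" and "orientation" of the camera in the world. Camera axes: x right, y down, z forward; pixel columns grow to the right and rows downward; lengths in m; the calibration is good to about 2 mm. A picture is of the moment at which its call begins.
- r.close_job(): hands the job in; it is judged then, once.
The state is a dict: "time": time; "joint_positions": joint angles; "joint_vel": joint speeds; "joint_torque": joint torques, N m; "ee_pos": TCP position; "eef_rot": TCP orientation; "ft_force": force on the tool from outside, world axes, zero at the start; "torque": the same for the moment, N m; "width": finger opening in m; "grip_force": force on a finger pad.
Only numpy, scipy, OpenCV 4.12 (cv2) and the standard library are available. Lean on these libraries where they do the work, as an engineer would, in place of code of your own. Each camera call takes 0.05 s, during which the arm holds its last target. There are 200 camera calls.

## Working session

There is one attempt and no reset: what is moved stays moved. The work goes in short steps, Python scripts to look and compute and a tool call to move; the robot and the scene stay as the last step left them, time stands still between calls to the robot, and variables do not carry over. Pictures are saved under pics/ and viewed, at most 10 in all, crops included, and the job is handed in when it is done.

Besides the shell and the picture viewer there is one more tool, called by a JSON object that holds its "method" and its "body", one argument or row to a line. apply_moves: Moves the arm, as the interface text tells. Its arguments: {"type":"object","properties":{"steps":{"type":"array","items":{"type":"array","items":{"type":"number"}}},"force":{"type":"number"}},"required":["steps"]}

```bash
mkdir -p pics; cat > h.py <<'E'
import numpy as np, cv2
from bench import r
from scipy.spatial.transform import Rotation as R
def cam(n,name=None):
    c=r.camera(n)
    if name: cv2.imwrite('pics/'+name,c['pixels'][:,:,::-1])
    np.savez('/tmp/'+n,**{k:np.array(v) for k,v in c.items()})
    return c
def pts(c):
    h,w=c['z_map'].shape; f=h/2/np.tan(np.radians(float(c['fovy']))/2)
    u,v=np.meshgrid(np.arange(w),np.arange(h)); z=c['z_map']
    P=np.stack([(u-c['cx'])/f*z,(v-c['cy'])/f*z,z],-1)
    o=np.array(c['orientation']); M=R.from_quat(o).as_matrix() if o.shape==(4,) else o
    return P@M.T+np.array(c['position'])
def load(n): return dict(np.load('/tmp/'+n+'.npz'))
E
python3 - <<'E'
from h import *
for n in('side','top'):
    c=cam(n,n+'0.png'); print(n,c['position'],c['orientation'],c['fovy'],c['cx'],c['cy'])
s=r.read_state(); print(s['time'],s['ee_pos'],s['eef_rot'],s['width'])
E
```

```text
side [ 0.20608049 -0.97874267  0.79118938] [ 0.86677449 -0.15076749  0.08621599 -0.46748042] 45.929557953771265 283.20717568574287 203.9307997663371
top [ 0.43901879 -0.01302632  1.48071974] [ 0.7166488  -0.69641566  0.02691676 -0.02636695] 49.64307408355109 282.15545110407174 211.45770240872287
0.1 [ 0.1532051  -0.60557002  0.2218226 ] [ 9.92331377e-01  1.23604280e-01 -1.10495103e-04 -6.38259163e-04] 0.08697284745885052
```

View pics/side0.png

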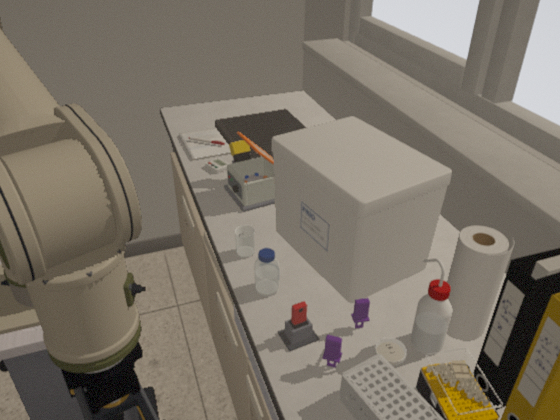

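View pics/top0.png

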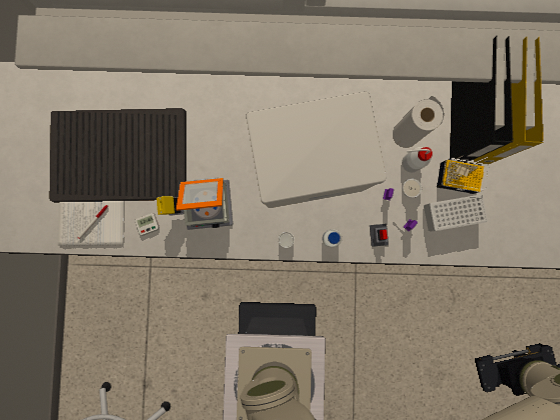

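Side view: red-handled key in its grey holder at (299,313); purple look-alikes at (361,312) and (333,349). The centrifuge is at (250,180), its lid about (255,150), and the yellow switch at (240,147). Top view: red key (381,235), purple keys (388,194) and (411,225), orange lid (201,193), yellow switch (166,205). The other red things are a pen (95,220) and a bottle cap (425,154). The red key in the grey holder with the steel foot fits the description. I'll confirm it in a crop.

```bash
python3 - <<'E'
from h import *
t=load('top');s=load('side')
cr=lambda c,x,y,w,h,k:cv2.resize(c['pixels'][y:y+h,x:x+w,::-1],(w*k,h*k),interpolation=cv2.INTER_CUBIC)
a=cr(t,150,170,90,70,4);b=cr(t,360,205,60,50,7)[:280,:];c=cr(s,220,125,75,85,4);d=cr(s,270,290,80,80,4)
row=lambda *L:np.hstack([cv2.copyMakeBorder(i,0,340-i.shape[0],0,0,cv2.BORDER_CONSTANT) for i in L])
r1=row(a,b);r2=row(c,d);w=max(r1.shape[1],r2.shape[1])
p=lambda i:cv2.copyMakeBorder(i,0,0,0,w-i.shape[1],cv2.BORDER_CONSTANT)
o=np.vstack([p(r1),p(r2)]);o=cv2.resize(o,None,fx=.88,fy=.88);print(o.shape);cv2.imwrite('pics/c1.png',o)
for n,q in(('top',t),('side',s)):
    P=pts(q);hsv=cv2.cvtColor(q['pixels'],cv2.COLOR_RGB2HSV).astype(int);H,S,V=[hsv[...,i] for i in range(3)]
    for nm,m in(('red',((H<5)|(H>174))&(S>140)&(V>70)),('orange',(H>6)&(H<17)&(S>150)&(V>100)),('yellow',(H>20)&(H<32)&(S>150)&(V>90))):
        k,lab,st,ce=cv2.connectedComponentsWithStats(m.astype(np.uint8))
        for i in range(1,k):
            if st[i,4]>25:
                X=P[(lab==i)&(q['z_map']>0)]; print(n,nm,ce[i].round(),st[i,4],np.median(X,0).round(3),X.min(0).round(3),X.max(0).round(3))
E
```

```text
(598, 686, 3)
top red [424. 154.] 125 [ 0.719 -0.428  0.156] [ 0.704 -0.448  0.135] [ 0.743 -0.413  0.195]
top red [101. 211.] 44 [0.534 0.571 0.021] [0.515 0.553 0.011] [0.554 0.585 0.028]
top red [383. 234.] 62 [ 0.484 -0.324  0.087] [ 0.471 -0.341  0.039] [ 0.501 -0.32   0.096]
top orange [199. 196.] 604 [0.569 0.233 0.156] [0.535 0.163 0.025] [0.642 0.325 0.187]
top yellow [525.  85.] 61 [ 0.879 -0.642  0.316] [ 0.797 -0.647  0.308] [ 0.962 -0.638  0.321]
top yellow [528. 136.] 63 [ 0.741 -0.64   0.315] [ 0.726 -0.688  0.225] [ 0.786 -0.636  0.323]
top yellow [466. 178.] 608 [ 0.666 -0.597  0.059] [ 0.629 -0.644  0.001] [ 0.726 -0.517  0.094]
top yellow [165. 205.] 297 [0.552 0.339 0.114] [ 0.524  0.317 -0.001] [0.58  0.397 0.13 ]
side red [439. 290.] 331 [ 0.716 -0.438  0.157] [ 0.704 -0.452  0.137] [ 0.741 -0.414  0.162]
side red [299. 313.] 231 [ 0.48  -0.333  0.075] [ 0.468 -0.337  0.046] [ 0.495 -0.323  0.094]
side orange [252. 146.] 115 [0.548 0.207 0.181] [0.532 0.161 0.033] [0.633 0.571 0.187]
side yellow [239. 147.] 216 [0.546 0.332 0.112] [0.524 0.316 0.089] [0.578 0.353 0.132]
side yellow [540. 381.] 2148 [ 0.727 -0.676  0.141] [ 0.723 -0.687  0.036] [ 0.794 -0.636  0.321]
side yellow [458. 402.] 1451 [ 0.662 -0.602  0.06 ] [ 0.629 -0.644  0.001] [ 0.712 -0.517  0.095]
```

View pics/c1.png

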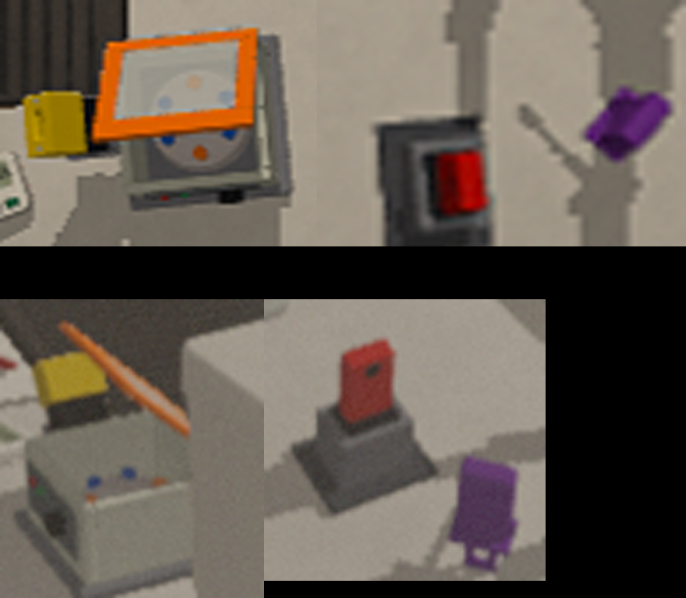

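```bash
python3 - <<'E'
from h import *
X=[];C=[];
for n in('top','side'):
    q=load(n);P=pts(q);hsv=cv2.cvtColor(q['pixels'],cv2.COLOR_RGB2HSV).astype(int)
    ok=q['z_map']>0;H,S,V=[hsv[...,i] for i in range(3)]
    sel=lambda m,lo,hi:P[m&ok&np.all((P>lo)&(P<hi),-1)]
    Y=sel((H>19)&(H<33)&(S>130)&(V>80),[.5,.30,.085],[.6,.37,.14])
    c=Y.mean(0);  
    # ransac plane
    rng=np.random.default_rng(0);best=None
    for _ in range(500):
        a=Y[rng.choice(len(Y),3,False)];nn=np.cross(a[1]-a[0],a[2]-a[0]);l=np.linalg.norm(nn)
        if l<1e-5: continue
        nn/=l;
        if nn[2]<.6: continue
        inn=abs((Y-a[0])@nn)<.0025
        if best is None or inn.sum()>best.sum(): best=inn
    A=Y[best];m=A.mean(0);nn=np.linalg.svd(A-m)[2][2];nn*=np.sign(nn[2])
    print(n,'yellow',len(Y),best.sum(),m.round(4),nn.round(3),'tilt',np.degrees(np.arccos(nn[2])),'yaw of lean',np.degrees(np.arctan2(nn[1],nn[0]))-90)
    ex=np.cross(np.array([nn[0],nn[1],0])/np.hypot(*nn[:2]),[0,0,1.]);ey=np.cross(nn,ex)
    B=np.stack([(A-m)@ex,(A-m)@ey],1);rc=cv2.minAreaRect(B.astype(np.float32));print(' rect',rc, 'center',(m+ex*rc[0][0]+ey*rc[0][1]).round(4))
    O=sel((H>6)&(H<17)&(S>150)&(V>100),[.5,.1,.1],[.68,.31,.25])
    m=O.mean(0);nn=np.linalg.svd(O-m)[2][2];print(' lid',len(O),m.round(4),nn.round(3))
    # body/plinth below
    D=sel(S<60,[.45,.1,.076],[.7,.33,.095]); 
    if len(D): print(' body',len(D),cv2.minAreaRect(D[:,:2].astype(np.float32)),np.median(D[:,2]),D.min(0),D.max(0))
    D=sel(S<300,[.4,.1,.006],[.75,.34,.03]); print(' plinth',len(D),D.min(0),D.max(0),np.median(D[:,2]))
    K=sel(((H<6)|(H>172))&(S>120)&(V>60),[.44,-.37,.05],[.53,-.29,.1]);T=K[K[:,2]>.086]
    print(' key',len(K),K.mean(0).round(4),'top',len(T),T.mean(0).round(4),cv2.minAreaRect(T[:,:2].astype(np.float32)),cv2.minAreaRect(K[:,:2].astype(np.float32)))
    D=sel(S<80,[.43,-.4,.025],[.55,-.26,.046]);print(' block',len(D),D.mean(0).round(4),cv2.minAreaRect(D[:,:2].astype(np.float32)))
    D=sel(S<300,[.43,-.4,.004],[.55,-.26,.046]);print(' foot',len(D),D.mean(0).round(4),cv2.minAreaRect(D[:,:2].astype(np.float32)))
E
```

```text
top yellow 294 114 [0.555  0.3326 0.1145] [ 0.127 -0.746  0.654] tilt 49.18638186604262 yaw of lean -170.36337827986026
 rect ((0.0011772122234106064, 0.0003880150616168976), (0.05148811265826225, 0.03859271481633186), 0.16189073026180267) center [0.5538 0.3322 0.1142]
 lid 494 [0.5717 0.2291 0.1555] [-0.69  -0.093 -0.718]
 body 306 ((0.5676144957542419, 0.24269835650920868), (0.14031676948070526, 0.15529781579971313), 7.444067001342773) 0.08350846637678744 [0.49706491 0.15926517 0.07619571] [0.64159794 0.32257095 0.09409536]
 plinth 735 [0.40020175 0.10493025 0.00600144] [0.74978934 0.33986866 0.02999749] 0.012881063352512268
 key 61 [ 0.4835 -0.3261  0.0815] top 36 [ 0.4828 -0.328   0.09  ] ((0.4837263226509094, -0.32799002528190613), (0.025559743866324425, 0.01288499217480421), 7.648712158203125) ((0.4834650158882141, -0.32794129848480225), (0.027881091460585594, 0.013098243623971939), 7.506903171539307)
 block 84 [ 0.4834 -0.323   0.0389] ((0.4838933050632477, -0.32887402176856995), (0.04583846032619476, 0.03506362438201904), 6.988905906677246)
 foot 313 [ 0.4854 -0.325   0.017 ]
[... 613 characters left out ...]
87 0.32900238 0.094981  ]
 plinth 507 [0.40086153 0.10346174 0.00600915] [0.61705951 0.33841332 0.02992738] 0.0144972853116353
 key 254 [ 0.4799 -0.3322  0.0753] top 85 [ 0.4811 -0.33    0.0912] ((0.48170894384384155, -0.3289983868598938), (0.027086785063147545, 0.013317267410457134), 10.631962776184082) ((0.4816669821739197, -0.3292819857597351), (0.027783362194895744, 0.013811208307743073), 6.69376802444458)
 block 293 [ 0.4788 -0.3369  0.0372] ((0.482595831155777, -0.3273354172706604), (0.04706447198987007, 0.037378061562776566), 7.128775119781494)
 foot 865 [ 0.4774 -0.3381  0.0193] ((0.4899633824825287, -0.33222103118896484), (0.13544926047325134, 0.1188049390912056), 88.31120300292969)
```

The crop confirms it: the red handle sits upright in the grey block on the dark foot, and the look-alikes are purple. The yellow fit picked the switch's side face, so I'll refine the slot face and the lid.

```bash
python3 - <<'E'
from h import *
a=np.radians(7.4);ex=np.array([np.cos(a),np.sin(a),0]);ey=np.array([-np.sin(a),np.cos(a),0]);ez=np.array([0,0,1.])
s=np.sin(np.radians(35))*ey+np.cos(np.radians(35))*ez; t=np.cross(s,ex)
for n in('top','side'):
    q=load(n);P=pts(q);hsv=cv2.cvtColor(q['pixels'],cv2.COLOR_RGB2HSV).astype(int)
    ok=q['z_map']>0;H,S,V=[hsv[...,i] for i in range(3)]
    sel=lambda m,lo,hi:P[m&ok&np.all((P>lo)&(P<hi),-1)]
    Y=sel((H>17)&(H<35)&(S>100)&(V>60),[.5,.30,.085],[.6,.39,.14])
    h=Y@s;print(n,'along s pct',np.percentile(h,[5,25,50,75,90,97,100]).round(4))
    A=Y[h>np.percentile(h,97)-.005]
    print(len(A),'x',np.percentile(A@ex,[0,3,97,100]).round(4),'t',np.percentile(A@t,[0,3,97,100]).round(4))
    m=[(np.percentile(A@e,2)+np.percentile(A@e,98))/2 for e in(ex,t)];print(' centre',(m[0]*ex+m[1]*t+np.median(A@s)*s).round(4))
    O=sel((H>6)&(H<17)&(S>150)&(V>100),[.5,.1,.1],[.68,.31,.25])
    B=O[O[:,2]>.164];print(' lid y ext',np.percentile(O@ey,[0,2,98,100]).round(4),'bar',B.mean(0).round(4),'x',np.percentile(B@ex,[2,98]).round(4),'z',B[:,2].max().round(4))
    l=np.linalg.svd(O-O.mean(0))[2];nn=l[2]*np.sign(l[2][2]);th=np.arctan2(nn@ex,nn[2]);print(' theta',th,'hinge x from O', ((O@ex)+ (O[:,2]-.0855-.007/np.cos(th))/np.tan(th)).mean().round(4))
E
```

```text
top along s pct [0.2242 0.2358 0.2509 0.2559 0.258  0.2591 0.2612]
114 x [0.5659 0.5672 0.6169 0.6179] t [0.1422 0.1434 0.1778 0.18  ]
 centre [0.551  0.3529 0.118 ]
 lid y ext [0.0894 0.0908 0.2195 0.2213] bar [0.5506 0.228  0.176 ] x [0.5662 0.587 ] z 0.1871
 theta 0.769624903967038 hinge x from O 0.6586
side along s pct [0.2234 0.231  0.2406 0.2501 0.2564 0.2593 0.2608]
37 x [0.5648 0.5653 0.603  0.6049] t [0.1391 0.1391 0.173  0.1759]
 centre [0.544 0.349 0.121]
 lid y ext [0.0878 0.0889 0.2117 0.2193] bar [0.5463 0.2172 0.1808] x [0.5636 0.5864] z 0.1871
 theta 0.7767635212303153 hinge x from O 0.6564
```

{"method": "apply_moves", "body": {
  "steps": [
    [0, 0, 0.119, 0, 0, -78, -1],
    [0, 0, 0.119, 0, 0, -78, -1],
    [0, 0, 0.119, 358, -328, -78, -1],
    [0, 0, 0.119, 358, -328, -78, -1],
    [0, 0, 0.119, 358, -328, -78, -1],
    [0, 0, 0.119, 358, -328, -78, -1],
    [0, 0, 0.119, 358, -328, -78, -1],
    [0, 0, 0.119, 358, -328, -78, -1],
    [0, 0, 0.119, 358, -328, -78, -1],
    [0, 0, 0.119, 358, -328, -78, -1],
    [0, 0, 0.119, 358, -328, -78, -1],
    [0, 0, 0.119, 358, -328, -78, -1],
    [0, 0, 0.119, 358, -328, -78, -1],
    [0, 0, 0.119, 358, -328, -78, -1],
    [0, 0, 0.119, 358, -328, -78, -1],
    [0, 0, 0.119, 358, -328, -78, -1]
  ],
  "force": 30
}}

```text
time: 1.43
ee_pos: [0.4204, -0.1988, 0.3004]
eef_rot: [0.998, 0.066, -0.0, 0.0]
ft_force: [0.5, -0.4, 0.3]
width: 0.0005
grip_force: 0.0
```

```bash
python3 - <<'E'
from h import *
s=r.read_state();p=np.array(s['ee_pos']);M=R.from_quat(s['eef_rot']).as_matrix()
print(s['time'],p,np.round(M,3),np.round(s['joint_positions'],2),s['ft_force'])
a=np.radians(7.4);print('ex,ey',p[0]*np.cos(a)+p[1]*np.sin(a),-p[0]*np.sin(a)+p[1]*np.cos(a))
E
```

```text
1.4333 [ 0.42043711 -0.19875579  0.3003714 ] [[ 0.991  0.132 -0.   ]
 [ 0.132 -0.991 -0.   ]
 [-0.     0.    -1.   ]] [ 0.83 -0.03 -0.47  1.71 -0.02  1.46 -1.08] [ 0.46938492 -0.36044095  0.33134392]
ex,ey 0.3913364851274234 -0.25125083131130926
```

{"method": "apply_moves", "body": {
  "steps": [
    [0, 0, 0, 20, -406, 0, -1],
    [0, 0, 0, 20, -406, 0, -1],
    [0, 0, 0, 20, -406, 0, -1],
    [0, 0, 0, 20, -406, 0, -1],
    [0, 0, 0, 20, -406, 0, -1],
    [0, 0, 0, 20, -406, 0, -1],
    [0, 0, 0, 20, -406, 0, -1],
    [0, 0, 0, 20, -406, 0, -1],
    [0, 0, 0, 20, -406, 0, -1],
    [0, 0, 0, 20, -406, 0, -1],
    [0, 0, 0, 185, -406, 90, -1],
    [0, 0, 0, 185, -406, 90, -1],
    [0, 0, 0, 185, -406, 90, -1],
    [0, 0, 0, 185, -406, 90, -1],
    [0, 0, 0, 185, -406, 90, -1],
    [0, 0, 0, 185, -406, 90, -1],
    [0, 0, 0, 185, -406, 90, -1]
  ]
}}

```text
time: 2.85
ee_pos: [0.5518, 0.2244, 0.2072]
eef_rot: [0.998, 0.063, -0.003, -0.0]
ft_force: [-0.2, 0.5, -0.2]
width: 0.0006
grip_force: 0.0
```

{"method": "apply_moves", "body": {
  "steps": [
    [0, 0, 0, 0, 0, 20, -1],
    [0, 0, 0, -4, 0, 35, -1],
    [0, 0, 0, -9, 0, 43, -1],
    [0, 0, 0, -14, 0, 50, -1],
    [0, 0, 0, -18, 0, 57, -1],
    [0, 0, 0, -23, 0, 64, -1],
    [0, 0, 0, -27, 0, 71, -1],
    [0, 0, 0, -30, 0, 79, -1],
    [0, 0, 0, -33, 0, 87, -1],
    [0, 0, 0, -35, 0, 94, -1],
    [0, 0, 0, -37, 0, 100, -1],
    [0, 0, 0, -38, 0, 105, -1],
    [0, 0, 0, -38, 0, 109, -1],
    [0, 0, 0, -39, 0, 113, -1],
    [0, 0, 0, -39, 0, 115, -1],
    [0, 0, 0, -39, 0, 117, -1]
  ]
}}

```text
time: 4.18
ee_pos: [0.5124, 0.2213, 0.0933]
eef_rot: [0.998, 0.064, -0.0, 0.0]
ft_force: [-1.0, -1.1, 1.3]
width: 0.0001
grip_force: 0.6
```

{"method": "apply_moves", "body": {
  "steps": [
    [0, 0, 0, 0, 0, 2, -1],
    [0, 0, 0, 0, 0, 4, -1],
    [0, 0, 0, 0, 0, 4, -1]
  ]
}}

```text
time: 4.43
ee_pos: [0.5125, 0.2215, 0.0924]
eef_rot: [0.998, 0.064, 0.0, 0.001]
ft_force: [-13.4, -8.9, 34.7]
width: 0.0004
grip_force: 17.3
```

{"method": "apply_moves", "body": {
  "steps": [
    [0, 0, 0, 0, 0, -40, -1],
    [0, 0, 0, 0, 0, -80, -1],
    [0, 0, 0, -120, 0, -200, 0.2],
    [0, 0, 0, -120, 0, -200, 0.2],
    [0, 0, 0, -120, 0, -200, 0.2],
    [0, 0, 0, -120, 0, -200, 0.2],
    [0, 0, 0, -120, 0, -200, 0.2],
    [0, 0, 0, -120, 0, -200, 0.2]
  ]
}}

```text
time: 5.1
ee_pos: [0.393, 0.2067, 0.2918]
eef_rot: [0.998, 0.065, 0.003, 0.002]
ft_force: [0.3, -0.4, -0.3]
width: 0.0327
grip_force: 0.0
```

```bash
python3 - <<'E'
from h import *
t=cam('top');s=cam('side')
cr=lambda c,x,y,w,h,k:cv2.resize(c['pixels'][y:y+h,x:x+w,::-1],(w*k,h*k),interpolation=cv2.INTER_CUBIC)
cv2.imwrite('pics/c2.png',np.hstack([cr(t,140,170,100,80,4),cr(s,215,125,80,80,4)]))
q=t;P=pts(q);hsv=cv2.cvtColor(q['pixels'],cv2.COLOR_RGB2HSV).astype(int);H,S,V=[hsv[...,i] for i in range(3)]
O=P[(H>6)&(H<17)&(S>150)&(V>100)&np.all((P>[.45,.1,.06])&(P<[.68,.32,.25]),-1)]
print(len(O),np.percentile(O[:,2],[2,50,98]),np.percentile(O@[.9917,.1288,0],[1,99]))
st=r.read_state();print(st['ee_pos'],st['time'],np.round(st['joint_positions'],2))
E
```

```text
791 [0.08535678 0.09145701 0.0977567 ] [0.52736066 0.65547603]
[0.39406485 0.20531448 0.2895549 ] 5.2 [ 0.68 -0.12 -1.15  1.75 -0.11  1.44 -1.89]
```

View pics/c2.png

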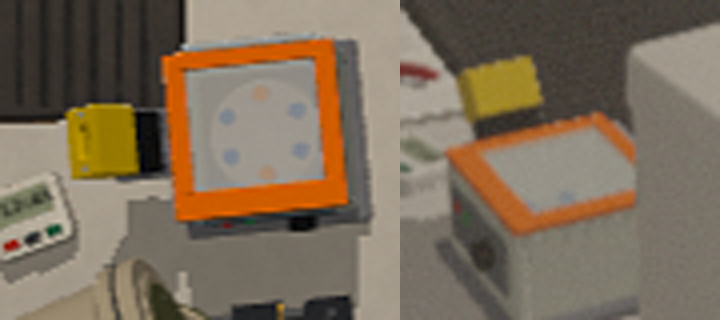

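Lid shut: the orange frame lies flat at z ≈ 0.092. Now to above the key.

{"method": "apply_moves", "body": {
  "steps": [
    [0, 0, 0, 0, 541, 0, 0],
    [0, 0, 0, 0, 541, 0, 0],
    [0, 0, 0, 0, 541, 0, 0],
    [0, 0, 0, 0, 541, 0, 0],
    [0, 0, 0, 0, 541, 0, 0],
    [0, 0, 0, 0, 541, 0, 0],
    [0, 0, 0, 0, 541, 0, 0],
    [0, 0, 0, 0, 541, 0, 0],
    [0, 0, 0, 0, 541, 0, 0],
    [0, 0, 0, 0, 541, 0, 0],
    [0, 0, 0, 0, 541, 0, 0],
    [0, 0, 0, 0, 541, 0, 0],
    [0, 0, 0, 0, 541, 0, 0],
    [0, 0, 0, 19, 541, 80, 0],
    [0, 0, 0, 19, 541, 130, 0],
    [0, 0, 0, 19, 541, 130, 0],
    [0, 0, 0, 19, 541, 130, 0],
    [0, 0, 0, 19, 541, 130, 0]
  ]
}}

```text
time: 6.7
ee_pos: [0.4806, -0.3268, 0.155]
eef_rot: [0.998, 0.065, -0.003, -0.003]
ft_force: [-0.5, -0.6, 0.3]
width: 0.0434
grip_force: 0.0
```

```bash
python3 - <<'E'
from h import *
t=cam('top');s=cam('side')
cr=lambda c,x,y,w,h,k:cv2.resize(c['pixels'][y:y+h,x:x+w,::-1],(w*k,h*k),interpolation=cv2.INTER_CUBIC)
cv2.imwrite('pics/c3.png',np.hstack([cr(t,340,190,80,80,4),cr(s,250,260,100,80,4)]))
st=r.read_state();print(st['ee_pos'],st['time'],np.round(st['joint_positions'],2),R.from_quat(st['eef_rot']).as_matrix().round(3))
E
```

```text
[ 0.4827113  -0.32844464  0.16047051] 6.8 [ 0.97  0.33 -0.55  1.63  0.18  1.23 -1.06] [[ 0.992  0.129  0.   ]
 [ 0.129 -0.992 -0.   ]
 [ 0.     0.    -1.   ]]
```

View pics/c3.png

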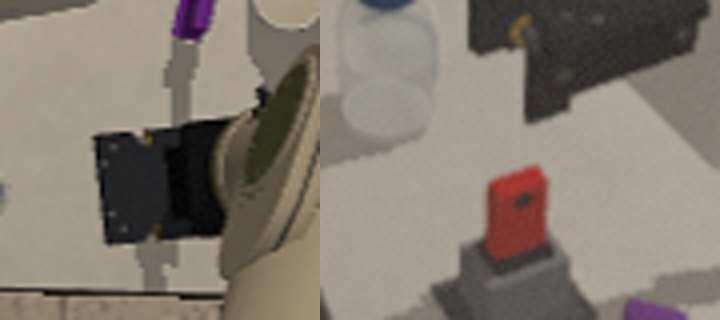

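The gripper sits over the key: fingers at about (530,80) and the key at (518,215) in the picture. The pose agrees with the key's measured position, so descend and grip.

{"method": "apply_moves", "body": {
  "steps": [
    [0, 0, 0, 0, 0, 35, 0],
    [0, 0, 0, 0, 0, 70, 0],
    [0, 0, 0, 0, 0, 90, 0],
    [0, 0, 0, 0, 0, 106, 0],
    [0, 0, 0, 0, 0, 106, 0],
    [0, 0, 0, 0, 0, 106, 0],
    [0, 0, 0, 0, 0, 106, -1],
    [0, 0, 0, 0, 0, 106, -1],
    [0, 0, 0, 0, 0, 106, -1],
    [0, 0, 0, 0, 0, 106, -1],
    [0, 0, 0, 0, 0, 106, -1],
    [0, 0, 0, 0, 0, 106, -1]
  ],
  "force": 30
}}

```text
time: 7.8
ee_pos: [0.482, -0.3281, 0.0539]
eef_rot: [0.998, 0.064, 0.0, 0.0]
ft_force: [-1.0, 0.1, 2.9]
width: 0.0143
grip_force: 30.0
```

```bash
python3 - <<'E'
from h import *
st=r.read_state();print(st['ee_pos'],st['time'],st['width'],st['grip_force'],st['ft_force'],st['torque'],R.from_quat(st['eef_rot']).as_matrix().round(3))
E
```

```text
[ 0.48203679 -0.32810039  0.0539291 ] 7.8 0.014251578663320486 30.017527779273223 [-1.03042562  0.05421163  2.90684187] [-0.05417022  0.24268827 -0.05397359] [[ 0.992  0.129  0.   ]
 [ 0.129 -0.992 -0.   ]
 [ 0.     0.    -1.   ]]
```

{"method": "apply_moves", "body": {
  "steps": [
    [0, 0, 0, 0, 0, -10, -1],
    [0, 0, 0, 0, 0, -25, -1],
    [0, 0, 0, 0, 0, -50, -1],
    [0, 0, 0, -16, 0, -90, -1],
    [0, 0, 0, -16, 0, -130, -1],
    [0, 0, 0, -16, 0, -170, -1],
    [0, 0, 0, -16, -30, -210, -1],
    [0, 0, 0, -16, -60, -230, -1],
    [0, 0, 0, -16, -100, -230, -1],
    [0, 0, 0, -16, -140, -230, -1],
    [0, 0, 0, -16, -180, -230, -1],
    [0, 0, 0, -16, -220, -230, -1],
    [0, 0, 0, -16, -260, -230, -1],
    [0, 0, 0, -16, -300, -230, -1],
    [0, 0, 0, -16, -340, -230, -1],
    [0, 0, 0, -16, -380, -230, -1],
    [0, 0, 0, -16, -420, -230, -1],
    [0, 0, 0, -16, -460, -230, -1],
    [0, 0, 0, -16, -500, -230, -1],
    [0, 0, 0, -16, -500, -230, -1]
  ]
}}

```text
time: 9.47
ee_pos: [0.3995, 0.1737, 0.2846]
eef_rot: [0.998, 0.07, 0.001, -0.0]
ft_force: [-0.1, 1.2, -0.5]
width: 0.0137
grip_force: 30.0
```

```bash
python3 - <<'E'
from h import *
st=r.read_state();print(st['ee_pos'],st['time'],st['width'],st['grip_force'],np.round(st['joint_positions'],2),R.from_quat(st['eef_rot']).as_matrix().round(3))
E
```

```text
[0.39951613 0.17373408 0.28458014] 9.4667 0.013720957684618312 30.014048218581593 [ 0.69 -0.15 -1.07  1.78 -0.13  1.43 -1.79] [[ 0.99   0.139  0.002]
 [ 0.139 -0.99   0.001]
 [ 0.002 -0.    -1.   ]]
```

{"method": "apply_moves", "body": {
  "steps": [
    [0, 0, 0, 20, -40, 0, -1],
    [-0.1, 0, 0, 40, -70, 0, -1],
    [-0.2, 0, 0, 60, -100, 0, -1],
    [-0.3, 0, 0, 80, -130, 0, -1],
    [-0.4, 0, 0, 100, -160, 0, -1],
    [-0.5, 0, 0, 120, -190, 0, -1],
    [-0.611, 0, 0, 140, -220, 0, -1],
    [-0.611, 0, 0, 171, -242, 30, -1],
    [-0.611, 0, 0, 171, -242, 60, -1],
    [-0.611, 0, 0, 171, -242, 60, -1],
    [-0.611, 0, 0, 171, -242, 60, -1],
    [-0.611, 0, 0, 171, -242, 60, -1]
  ]
}}

```text
time: 10.47
ee_pos: [0.5389, 0.4304, 0.2211]
eef_rot: [0.951, 0.063, 0.019, 0.302]
ft_force: [0.8, -0.2, -1.5]
width: 0.0138
grip_force: 30.0
```

```bash
cat > look.py <<'E'
from h import *
import sys
a=np.radians(7.4);ex=np.array([np.cos(a),np.sin(a),0]);ey=np.array([-np.sin(a),np.cos(a),0]);ez=np.array([0,0,1.])
s=np.sin(np.radians(35))*ey+np.cos(np.radians(35))*ez; t_=np.cross(s,ex)
t=cam('top');sd=cam('side')
if len(sys.argv)>1:
    cr=lambda c,x,y,w,h,k:cv2.resize(c['pixels'][y:y+h,x:x+w,::-1],(w*k,h*k),interpolation=cv2.INTER_CUBIC)
    cv2.imwrite('pics/'+sys.argv[1],np.hstack([cr(t,130,160,80,80,5),cr(sd,200,80,80,80,5)]))
st=r.read_state();p=np.array(st['ee_pos']);M=R.from_quat(st['eef_rot']).as_matrix()
print(st['time'],st['width'],st['grip_force'],np.round(st['joint_positions'],2),'F',np.round(st['ft_force'],1))
D=np.stack([ex,-t_,-s],1); e=R.from_matrix(M.T@D).as_rotvec(); print('turn to go (tool)',e.round(4))
o=p+.0139*M[:,2]-np.array([.551,.3529,.118]);print('key origin rel slot: ex,t,s mm',(1e3*np.array([o@ex,o@t_,o@s])).round(1))
print('tool-frame shift to slot origin mm',(-1e3*o@M).round(1))
E
python3 look.py c4.png
```

```text
10.5667 0.013818695449561517 30.012733915209537 [-0.65  0.9  -0.68  0.85  0.86  2.04 -2.5 ] F [-1.1 -0.4 -1.8]
turn to go (tool) [0.0046 0.0028 0.0085]
key origin rel slot: ex,t,s mm [ -2.4   8.7 112.5]
tool-frame shift to slot origin mm [  2.6   8.2 112.5]
```

View pics/c4.png

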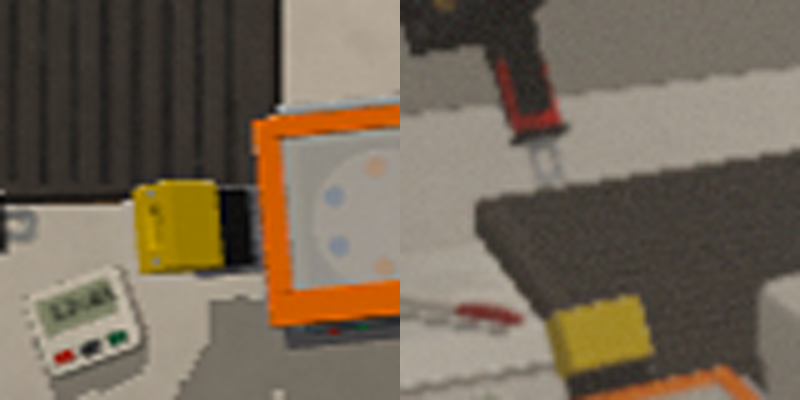

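Top half: slot at about (155,228) in the crop, which is (161,205.6) in the full image. Side half: tongue hangs straight below the collar at (545,160), with the switch at (605,330). I'll centre and approach to 50 mm.

{"method": "apply_moves", "body": {
  "steps": [
    [0.004, 0.003, 0.008, 3, 8, 10, -1],
    [0.004, 0.003, 0.008, 3, 8, 30, -1],
    [0.004, 0.003, 0.008, 3, 8, 50, -1],
    [0.004, 0.003, 0.008, 3, 8, 62, -1],
    [0.004, 0.003, 0.008, 3, 8, 62, -1],
    [0.004, 0.003, 0.008, 3, 8, 62, -1],
    [0.004, 0.003, 0.008, 3, 8, 62, -1]
  ]
}}

```text
time: 11.15
ee_pos: [0.5487, 0.3866, 0.1788]
eef_rot: [0.953, 0.058, 0.022, 0.297]
ft_force: [0.3, 0.4, -0.2]
width: 0.0139
grip_force: 30.0
```

```bash
cat >> look.py <<'E'
f=210/np.tan(np.radians(float(t['fovy']))/2);Q=R.from_quat(t['orientation']).as_matrix()
d=Q@np.array([(161-t['cx'])/f,(205.6-t['cy'])/f,1]);c0=np.array(t['position']);m=np.array([.551,.3529,.118])
print('slot px on face plane',(c0+d*((m-c0)@s)/(d@s)).round(4))
E
python3 look.py c5.png
```

```text
11.25 0.01402527897365239 30.012310470629018 [-0.55  0.85 -0.68  1.03  0.84  1.92 -2.55] F [-0.6 -0.7 -0.6]
turn to go (tool) [-0.0053 -0.0038 -0.0085]
key origin rel slot: ex,t,s mm [ 2.  -6.7 55.3]
tool-frame shift to slot origin mm [-2.3 -6.4 55.3]
slot px on face plane [0.5491 0.3526 0.1181]
```

View pics/c5.png

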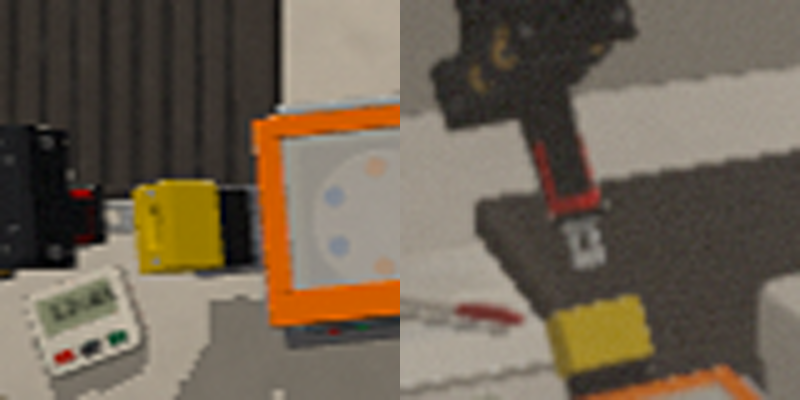

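{"method": "apply_moves", "body": {
  "steps": [
    [0, 0, 0, 0, 0, 0, -1],
    [0, 0, 0, 0, 0, 0, -1],
    [0, 0, 0, 0, 0, 0, -1],
    [0, 0, 0, 0, 0, 0, -1],
    [0, 0, 0, 0, 0, 0, -1],
    [0, 0, 0, 0, 0, 0, -1]
  ]
}}

```text
time: 11.75
ee_pos: [0.5487, 0.3862, 0.1773]
eef_rot: [0.952, 0.058, 0.022, 0.298]
ft_force: [0.4, -0.0, -1.1]
width: 0.0135
grip_force: 30.0
```

```bash
python3 look.py
```

```text
11.85 0.014054372228082923 30.01239500430529 [-0.55  0.85 -0.68  1.03  0.84  1.92 -2.55] F [ 0.7  0.6 -0.1]
turn to go (tool) [-0.0037 -0.0027 -0.0083]
key origin rel slot: ex,t,s mm [ 2.  -6.7 53.7]
tool-frame shift to slot origin mm [-2.2 -6.5 53.7]
slot px on face plane [0.5491 0.3526 0.1181]
```

{"method": "apply_moves", "body": {
  "steps": [
    [-0.004, -0.003, -0.008, -2.5, -6.5, 0, -1],
    [-0.004, -0.003, -0.008, -2.5, -6.5, 5, -1],
    [-0.004, -0.003, -0.008, -2.5, -6.5, 10, -1],
    [-0.004, -0.003, -0.008, -2.5, -6.5, 15, -1],
    [-0.004, -0.003, -0.008, -2.5, -6.5, 20, -1],
    [-0.004, -0.003, -0.008, -2.5, -6.5, 20, -1],
    [-0.004, -0.003, -0.008, -2.5, -6.5, 20, -1],
    [-0.004, -0.003, -0.008, -2.5, -6.5, 20, -1],
    [-0.004, -0.003, -0.008, -2.5, -6.5, 20, -1]
  ]
}}

```text
time: 12.6
ee_pos: [0.5471, 0.3799, 0.1574]
eef_rot: [0.952, 0.061, 0.019, 0.3]
ft_force: [0.2, 0.0, -0.7]
width: 0.0136
grip_force: 30.0
```

```bash
python3 look.py c6.png
```

```text
12.7 0.013743650754023335 30.012465959734982 [-0.54  0.85 -0.67  1.07  0.83  1.89 -2.56] F [ 0.1 -0.5 -1.3]
turn to go (tool) [-0.0001 -0.0001 -0.0003]
key origin rel slot: ex,t,s mm [-0.4 -0.1 34.1]
tool-frame shift to slot origin mm [ 0.4 -0.1 34.1]
slot px on face plane [0.5491 0.3526 0.1181]
```

View pics/c6.png

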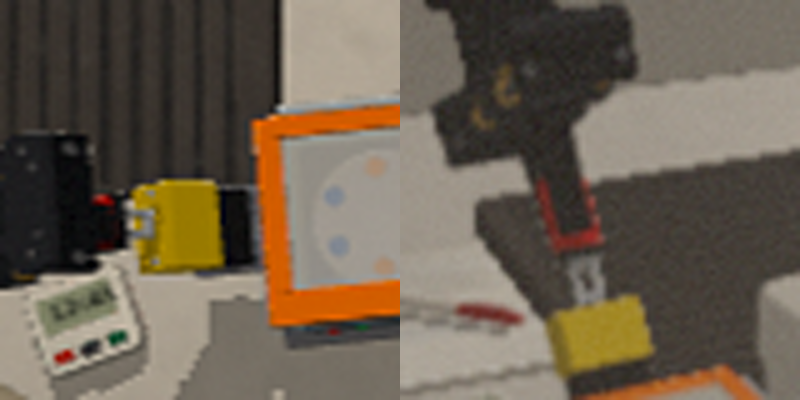

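```bash
python3 - <<'E'
from h import *
a=np.radians(7.4);ex=np.array([np.cos(a),np.sin(a),0]);ey=np.array([-np.sin(a),np.cos(a),0]);ez=np.array([0,0,1.])
s=np.sin(np.radians(35))*ey+np.cos(np.radians(35))*ez;t_=np.cross(s,ex);m=np.array([.551,.3529,.118])
st=r.read_state();o=np.array(st['ee_pos'])+.0139*R.from_quat(st['eef_rot']).as_matrix()[:,2]
W=[]
for n,x,y in(('top',148,186),('side',300-0,110)):
    c=load(n);f=210/np.tan(np.radians(float(c['fovy']))/2);Q=R.from_quat(c['orientation']).as_matrix()
    pr=lambda p:((lambda k:np.array([k[0]/k[2]*f+c['cx'],k[1]/k[2]*f+c['cy']]))(Q.T@(p-c['position'])))
    if n=='side': x,y=(pr(m)-[20,24]).astype(int)
    k=10;im=cv2.resize(c['pixels'][y:y+40,x:x+40,::-1],(400,400),interpolation=cv2.INTER_NEAREST)
    g=lambda p:tuple(int(v) for v in ((pr(p)-[x,y]+.5)*k))
    q=[g(m+i*.026*ex+j*.017*t_) for i,j in((1,1),(1,-1),(-1,-1),(-1,1))]
    for i in range(4): cv2.line(im,q[i],q[(i+1)%4],(0,255,0),1)
    cv2.circle(im,g(m),3,(0,255,0),-1)
    q=[g(o+i*.009*ex-z*s) for i,z in((1,0),(1,.028),(-1,.028),(-1,0))]
    for i in range(4): cv2.line(im,q[i],q[(i+1)%4],(255,0,255),1)
    W.append(im)
cv2.imwrite('pics/c7.png',np.hstack(W))
E
```

```text
(no output)
```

View pics/c7.png

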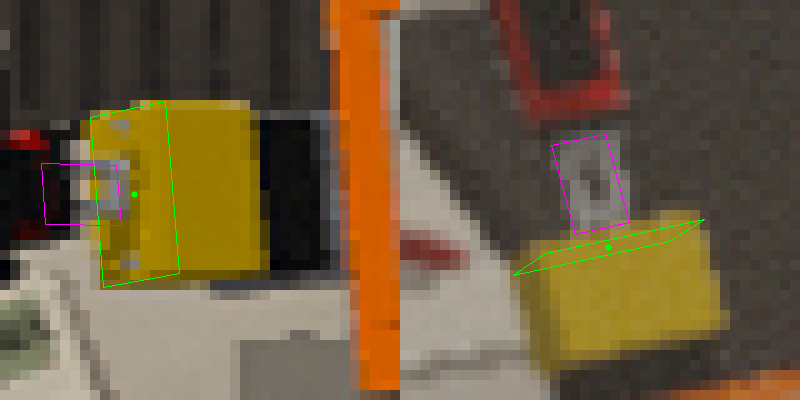

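Overlay: the predicted tongue (magenta) nearly fits in both views, but the real one sits about 0.8 px (2 mm) toward +x in the top view. The face screws at (120,126) and (128,265) suggest the slot is slightly left of my dot at (134,194). I'll check the slot numerically in the unobstructed first image.

```bash
python3 - <<'E'
from h import *
a=cv2.imread('pics/top0.png')
b=load('top')['pixels'][:,:,::-1]
print('cols',list(range(154,172)))
for y in range(195,216): print(y,a[y,154:172,1],'|',b[y,150:168,1])
E
```

```text
cols [154, 155, 156, 157, 158, 159, 160, 161, 162, 163, 164, 165, 166, 167, 168, 169, 170, 171]
195 [48 45 37 37 41 48 45 44 41 38 40 49 48 49 46 35 43 51] | [32 38 46 50 51 45 38 39 41 49 45 45 43 37 41 49 51 52]
196 [ 50  47  32  36  47  52  49  97 150 138 129 134 136 135 136 135 138 148] | [ 38  34  45  49  51  46  33  36  49  54  52 101 156 143 134 139 139 139]
197 [ 48  46  46 100 148 132 131 131 130 126 120 119 118 119 118 119 119 119] | [ 48  50  48  49  51  48  50 104 152 136 135 134 133 129 125 122 123 124]
198 [ 35  31  82 134 128 125 121 124 128 126 120 118 119 118 118 119 120 120] | [ 45  41  39  69  83  30  87 137 132 129 125 128 131 131 125 121 122 123]
199 [ 25  32  78 131 127 127 124 127 127 125 120 118 117 118 119 119 117 119] | [ 46   9  11  17  19  28  84 134 131 129 128 131 130 129 125 122 121 122]
200 [109 169 155 127 128 127 122 118 128 125 119 118 118 118 118 118 118 120] | [ 10   3  11  16  56 130 164 131 132 131 126 123 131 131 126 121 122 122]
201 [163 160 151 124 131 123  93 104 121 127 122 118 118 118 118 119 119 120] | [  8  16  11  16  56 125 162 141 143
[... 1493 characters left out ...]
120 120] | [175 170 168 164 164 163 161 137  89  92 106 132 131 131 130 125 122 123]
212 [156 157 158 149 125 127 124 119 127 128 127 124 118 119 120 119 120 120] | [116 163 160 160 161 162 164 146 106 123 102 125 132 132 130 127 122 122]
213 [136 158 160 150 125 127 125 126 117  97  96  91  80  82  82  82  83  77] | [127 179 162 137 141 164 166 146  88  88 105 131 121 101  99  93  84  86]
214 [121 131 158 145 119 114 101  90  92  92  92  95 102 118 103  59  56  56] | [183 178 185 179 124 136 163 146 103 106 105  95  95  96  95  96 105 122]
215 [125 139 159 157 160 161 161 162 161 162 161 160 161 162 153 125 103 101] | [159 164 180 164 128 143 164 164 165 165 167 166 165 167 167 166 166 168]
```

The slot spans rows 201–209 and cols 159–162, centred at about (160.6,205.0). My model puts it at (160.9,204.9), so the switch pose holds. I'll insert slowly with a force check.

{"method": "apply_moves", "body": {
  "steps": [
    [0, 0, 0, -0.5, 0, 2, -1],
    [0, 0, 0, -0.5, 0, 4, -1],
    [0, 0, 0, -0.5, 0, 6, -1],
    [0, 0, 0, -0.5, 0, 8, -1],
    [0, 0, 0, -0.5, 0, 9.5, -1],
    [0, 0, 0, -0.5, 0, 11, -1],
    [0, 0, 0, -0.5, 0, 12, -1],
    [0, 0, 0, -0.5, 0, 13, -1],
    [0, 0, 0, -0.5, 0, 13, -1]
  ]
}}

```text
time: 13.45
ee_pos: [0.5467, 0.3774, 0.1531]
eef_rot: [0.953, 0.062, 0.023, 0.296]
ft_force: [-5.0, 19.1, 36.3]
width: 0.0136
grip_force: 30.1
```

```bash
python3 look.py | head -4; python3 -c "
from h import *
print(r.read_state()['torque'])"
```

```text
13.55 0.013754676238547724 30.061876723193564 [-0.53  0.84 -0.67  1.09  0.82  1.86 -2.56] F [-6.7 19.3 36.1]
turn to go (tool) [-0.0086 -0.0074 -0.0014]
key origin rel slot: ex,t,s mm [-1.   0.3 29.2]
tool-frame shift to slot origin mm [ 0.8  0.6 29.2]
[-0.74314331  0.57061869 -0.41124698]
```

It stopped on the rim at about 40 N with the tongue not inside. Back off a little and measure how the key sits in the grip relative to the tool.

{"method": "apply_moves", "body": {
  "steps": [
    [0, 0, 0, 0, 0, -6, -1],
    [0, 0, 0, 0, 0, -14, -1],
    [0, 0, 0, 0, 0, -14, -1],
    [0, 0, 0, 0, 0, -14, -1],
    [0, 0, 0, 0, 0, -14, -1]
  ]
}}

```text
time: 13.97
ee_pos: [0.5466, 0.3798, 0.1571]
eef_rot: [0.952, 0.061, 0.019, 0.301]
ft_force: [-0.4, 0.2, -0.2]
width: 0.0137
grip_force: 30.0
```

```bash
cat > meas.py <<'E'
from h import *
st=r.read_state();p=np.array(st['ee_pos']);M=R.from_quat(st['eef_rot']).as_matrix()
for n in('side','top'):
    q=cam(n);P=pts(q);hsv=cv2.cvtColor(q['pixels'],cv2.COLOR_RGB2HSV).astype(int);H,S,V=[hsv[...,i] for i in range(3)]
    L=(P-p)@M*1e3
    red=((H<8)|(H>170))&(S>90)&(V>50)&np.all(abs(L)<[25,15,45],-1)&(q['z_map']>0)
    A=L[red];print(n,'red',len(A),'x',np.percentile(A[:,0],[0,5,50,95,100]).round(1),'y',np.percentile(A[:,1],[0,5,50,95,100]).round(1),'z',np.percentile(A[:,2],[0,5,95,100]).round(1))
    # per z-slice below TCP: any points near axis (collar z 9..14, tongue 14..42)
    for lo,hi in((8,14),(15,20),(20,25),(25,30),(30,35),(35,40),(38,44)):
        B=L[np.all((L>[-22,-14,lo])&(L<[22,14,hi]),-1)&(q['z_map']>0)]
        if len(B)>2: print('  z',lo,hi,len(B),'x',np.percentile(B[:,0],[0,10,50,90,100]).round(1),'y',np.percentile(B[:,1],[0,10,50,90,100]).round(1))
E
python3 meas.py; python3 look.py|head -3
```

```text
side red 79 x [-15.3 -14.4  -9.6  14.7  16.3] y [-13.3  -8.8   6.9  13.8  14.8] z [-38.9 -33.7   8.7  10.3]
  z 8 14 20 x [-16.3 -14.8  -0.2  11.3  16. ] y [-8.3 -4.1  5.3 11.8 13.8]
  z 15 20 8 x [-5.9 -4.7  1.3  6.9  9.9] y [-0.4 -0.1  2.2  7.7  8.5]
  z 20 25 8 x [-7.5 -7.   0.7  8.6 10.1] y [1.5 1.8 2.4 5.  5.3]
  z 25 30 3 x [-5.1 -2.7  6.8  6.9  7. ] y [1.8 2.1 3.5 5.1 5.5]
  z 30 35 8 x [-6.4 -4.9 -2.1  8.7  9. ] y [-6.  -2.5  3.4  5.4  6.1]
  z 35 40 10 x [-7.3 -6.5  2.2  7.9  8.4] y [-0.5  0.7  3.   7.6  9.3]
  z 38 44 4 x [-4.4 -2.4  5.  13.8 16.3] y [-0.5  0.3  5.9 12.2 13.5]
top red 9 x [-12.7 -12.5  13.8  17.3  17.4] y [ 4.   4.1  6.9 10.7 11.9] z [-0.9 -0.8  8.3  8.4]
  z 8 14 26 x [-15.3 -13.7   0.5  16.4  17.4] y [-4.7  5.1  9.3 13.4 14. ]
  z 15 20 7 x [-13.   -4.2  10.4  14.7  16.7] y [-12.7   0.2  11.7  13.4  13.4]
  z 25 30 5 x [-6.1 -6.  -3.6  4.1  8.8] y [1.3 1.9 4.9 6.8 8. ]
  z 30 35 7 x [-5.6 -4.2 -0.6  9.   9.4] y [1.5 1.6 5.  7.3 8.6]
  z 35 40 6 x [-6.2 -5.9  3.2  8.   9.5] y [1.4 1.6 2.9 5.7 6.3]
  z 38 44 10 x [-20.3 -13.8   1.9   9.4   9.5] y [-1.  -0.6  3.3  7.  13.3]
14.1667 0.013922191840748263 30.00797212480734 [-0.55  0.85 -0.67  1.07  0.82  1.89 -2.55] F [ 0.5 -0.6 -0.8]
turn to go (tool) [ 0.0008  0.0009 -0.0003]
key origin rel slot: ex,t,s mm [-0.9 -0.2 34.1]
```

The tongue sits about (+1,+1) mm off in the tool frame, and the yellow face is about 1.8 mm higher along its axis than modelled. The depth 97th percentile and the screw pixels both agree, which puts the slot about 1.5 mm further in +t. Shift the tool by y −2.7 and x −0.4 and probe gently.

{"method": "apply_moves", "body": {
  "steps": [
    [0, 0, 0, -0.4, -2.7, 0, -1],
    [0, 0, 0, -0.4, -2.7, 2, -1],
    [0, 0, 0, -0.4, -2.7, 4, -1],
    [0, 0, 0, -0.4, -2.7, 5, -1],
    [0, 0, 0, -0.4, -2.7, 6, -1],
    [0, 0, 0, -0.4, -2.7, 7, -1],
    [0, 0, 0, -0.4, -2.7, 8, -1],
    [0, 0, 0, -0.4, -2.7, 8, -1]
  ]
}}

```text
time: 14.83
ee_pos: [0.5465, 0.3777, 0.1498]
eef_rot: [0.952, 0.061, 0.019, 0.3]
ft_force: [0.0, 0.0, -0.4]
width: 0.0138
grip_force: 30.0
```

```bash
python3 look.py | head -4
```

```text
14.9333 0.013865420769441542 30.00780114278541 [-0.54  0.85 -0.66  1.08  0.82  1.87 -2.56] F [-0.6 -0.1 -1. ]
turn to go (tool) [ 0.0002  0.0002 -0.0004]
key origin rel slot: ex,t,s mm [-1.3  2.4 26.8]
tool-frame shift to slot origin mm [ 1.3  2.4 26.8]
```

No force at 26.8 mm, which is past the earlier stop. Carry on in.

{"method": "apply_moves", "body": {
  "steps": [
    [0, 0, 0, 0, 0, 1.5, -1],
    [0, 0, 0, 0, 0, 3, -1],
    [0, 0, 0, 0, 0, 4.5, -1],
    [0, 0, 0, 0, 0, 6, -1],
    [0, 0, 0, 0, 0, 6, -1]
  ]
}}

```text
time: 15.35
ee_pos: [0.547, 0.3742, 0.1447]
eef_rot: [0.952, 0.061, 0.019, 0.3]
ft_force: [0.3, 0.2, -1.2]
width: 0.0139
grip_force: 30.0
```

{"method": "apply_moves", "body": {
  "steps": [
    [0, 0, 0, 0, 0, 2, -1],
    [0, 0, 0, 0, 0, 4, -1],
    [0, 0, 0, 0, 0, 6, -1],
    [0, 0, 0, 0, 0, 8, -1],
    [0, 0, 0, 0, 0, 10, -1],
    [0, 0, 0, 0, 0, 12, -1],
    [0, 0, 0, 0, 0, 12, -1]
  ]
}}

```text
time: 15.93
ee_pos: [0.5478, 0.3672, 0.1347]
eef_rot: [0.952, 0.061, 0.019, 0.3]
ft_force: [0.1, -0.2, -1.0]
width: 0.0139
grip_force: 30.0
```

```bash
python3 look.py | head -4
```

```text
16.0333 0.013725727874921037 30.007838096825026 [-0.53  0.84 -0.65  1.12  0.81  1.84 -2.57] F [ 0.6  0.4 -1.1]
turn to go (tool) [ 0.0004  0.0002 -0.0003]
key origin rel slot: ex,t,s mm [-1.3  2.5  8.7]
tool-frame shift to slot origin mm [1.3 2.5 8.7]
```

{"method": "apply_moves", "body": {
  "steps": [
    [0, 0, 0, 0, 0, 2, -1],
    [0, 0, 0, 0, 0, 4, -1],
    [0, 0, 0, 0, 0, 5, -1],
    [0, 0, 0, 0, 0, 6, -1],
    [0, 0, 0, 0, 0, 7, -1],
    [0, 0, 0, 0, 0, 7.5, -1],
    [0, 0, 0, 0, 0, 7.5, -1]
  ]
}}

```text
time: 16.62
ee_pos: [0.5483, 0.364, 0.1299]
eef_rot: [0.952, 0.061, 0.02, 0.3]
ft_force: [-0.3, 0.9, 4.8]
width: 0.0136
grip_force: 30.0
```

```bash
python3 look.py | head -4
```

```text
16.7167 0.013693151647387252 30.01411480461684 [-0.53  0.84 -0.64  1.14  0.81  1.82 -2.57] F [-1.   2.3  5.8]
turn to go (tool) [-0.0007 -0.0007 -0.0005]
key origin rel slot: ex,t,s mm [-1.3  2.5  2.3]
tool-frame shift to slot origin mm [1.3 2.5 2.3]
```

{"method": "apply_moves", "body": {
  "steps": [
    [0, 0, 0, 0, 0, 1, -1],
    [0, 0, 0, 0, 0, 2, -1],
    [0, 0, 0, 0, 0, 3, -1],
    [0, 0, 0, 0, 0, 3, -1]
  ]
}}

```text
time: 17.05
ee_pos: [0.5483, 0.364, 0.1298]
eef_rot: [0.952, 0.062, 0.021, 0.298]
ft_force: [-2.9, 7.6, 18.7]
width: 0.0136
grip_force: 30.0
```

```bash
python3 look.py | head -4
```

```text
17.15 0.013785770143853005 30.029883725219406 [-0.52  0.84 -0.64  1.14  0.81  1.82 -2.57] F [-3.1  8.2 18.3]
turn to go (tool) [-0.0033 -0.0032 -0.001 ]
key origin rel slot: ex,t,s mm [-1.3  2.5  2.3]
tool-frame shift to slot origin mm [1.2 2.5 2.3]
```

Firm axial stop at 20 N with no motion: the collar is seated. Relax, open and withdraw along the axis.

{"method": "apply_moves", "body": {
  "steps": [
    [0, 0, 0, 0, 0, -2, -1],
    [0, 0, 0, 0, 0, -3, -1],
    [0, 0, 0, 0, 0, -3, -0.4],
    [0, 0, 0, 0, 0, -3, -0.2],
    [0, 0, 0, 0, 0, -3, -0.2],
    [0, 0, 0, 0, 0, -3, -0.2],
    [0, 0, 0, 0, 0, -3, -0.2],
    [0, 0, 0, 0, 0, -15, -0.2],
    [0, 0, 0, 0, 0, -35, -0.2],
    [0, 0, 0, 0, 0, -60, -0.2],
    [0, 0, 0, 0, 0, -90, -0.2],
    [0, 0, 0, 0, 0, -130, -0.2],
    [0, 0, 0, 0, 0, -130, -0.2],
    [0, 0, 0, 0, 0, -130, -0.2],
    [0, 0, 0, 0, 0, -130, -0.2]
  ]
}}

```text
time: 18.4
ee_pos: [0.5386, 0.4362, 0.233]
eef_rot: [0.952, 0.062, 0.019, 0.3]
ft_force: [-1.2, -0.8, -0.8]
width: 0.0345
grip_force: 0.0
```

```bash
python3 look.py c8.png | head -2; python3 - <<'E'
from h import *
a=np.radians(7.4);ex=np.array([np.cos(a),np.sin(a),0]);ey=np.array([-np.sin(a),np.cos(a),0]);ez=np.array([0,0,1.])
s=np.sin(np.radians(35))*ey+np.cos(np.radians(35))*ez;t_=np.cross(s,ex);m=np.array([.551,.3529,.118])
for n in('top','side'):
    q=load(n);P=pts(q)-m;hsv=cv2.cvtColor(q['pixels'],cv2.COLOR_RGB2HSV).astype(int);H,S,V=[hsv[...,i] for i in range(3)]
    A=P[((H<8)|(H>170))&(S>100)&(V>60)&np.all(abs(P)<.07,-1)]@np.stack([ex,t_,s],1)*1e3
    print(n,len(A),np.percentile(A,[2,50,98],axis=0).round(1).tolist())
E
```

```text
18.5 0.0347742569214103 0.0 [-0.7   0.88 -0.59  0.82  0.81  2.04 -2.47] F [ 0.2  0.5 -0.6]
turn to go (tool) [ 0.0017  0.0012 -0.    ]
top 141 [[-13.3, -9.2, -10.5], [-0.7, -3.0, 31.4], [14.1, 7.0, 53.7]]
side 148 [[-16.1, -9.2, 8.3], [-2.2, -2.4, 30.6], [13.7, 5.7, 53.3]]
```

View pics/c8.png

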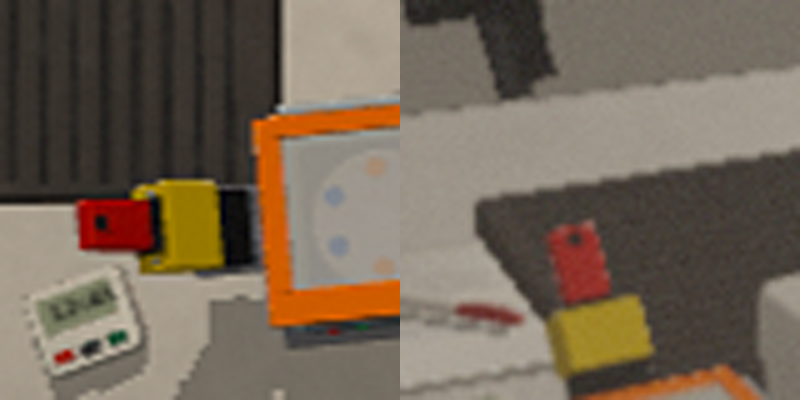

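The key stands in the switch, its collar flush on the yellow face (top crop (150,220)). Its handle spans 8–53 mm along the slot axis, which matches the measured face. The lid is still shut, the timer has not moved, and the gripper is clear.

```bash
python3 -c "
from bench import r
print(r.close_job())"
```

```text
the job is handed in; nothing more can be done
None
```

I shut the lid, then pushed the red key into the interlock switch until its collar met a firm stop on the yellow face, let go and handed the job in after about 18.5 s; one earlier try caught the slot rim at about 40 N, and no verdict came back.

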